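Free the thrown bolt with the key and slide the charging bay's hatch shut

ROBOT

A 6-joint arm with a two-finger parallel gripper is mounted at the origin on the work surface. World frame = base frame: x ahead of the robot, y to its left, z up, the work surface at z = 0. Lengths are in mm, angles in rad, forces in N, time in s.
With the tool pointing down it reaches from about 350 to 975 mm from the base axis. Payload 7.1 kg.
Tool frame: the origin (TCP) lies at the very end of the fingers, on their centre line; the grasp point (between the pads) lies 19 mm behind it (arm.grip_point_offset is the distance from the TCP to the grasp point, in mm); z points along the fingers, y is the line along which they close (so a half turn about z gives the same grasp; the last joint's range is limited). The gripper opens to 88 mm and grips with 3 to 60 N. Pads are 20 mm wide; open, the fingers measure 115 mm over their backs; the gripper's body (75 mm by 178 mm) begins 61 mm behind the grasp point.
Start: joints at [1.311, 0.423, 1.63, -0, 1.089, -0.019], TCP at [149.018, 606.958, 222.675] pointing down, gripper open.
Joint ranges: [-3, 3], [-0.9, 2.11], [0.09, 2.58], [-1.31, 4.45], [0.11, 2.69], [-2.54, 2.54]. Speed limits (rad/s): [2.39, 2.39, 3.01, 3.14, 3.14, 3.14].

INTERFACE

Orientations are given as a rotation vector (axis times angle).
In Python, from station import arm, optics, workorder gives the robot as it stands. The module is installed in compiled form; this text tells all that it offers.
- The arm moves only by the tool step_arm, never from a script. Its argument "rows" is one flat list of numbers, 7 for each row, row after row: the closure, from 0 (fully open) to 1 (shut), then the shift along the tool's x, y, z in m, then the turn, a rotation vector about the tool's x, y, z in rad. In form: [jaw, x, y, z, ax, ay, az, jaw, x, y, z, ax, ay, az, ...]. A call has 1 to 8 rows; each row shifts and turns the commanded pose from where the row before left it, along the tool's axes as they then stand; what a row does not reach is not made up. A row lasts 1/10 s, in which the tool goes at most 50 mm and 8.59 degrees, less where a joint would pass 70% of its speed; a pose out of reach is approached as far as the arm can. A call with a gripper value outside its range is refused whole. The fingers move at their own pace and stop on an object; "grip_force" is the grip in N (left out, the last holds). Time passes only in rows, so rows that do not move let the fingers close. It gives the time, the measured TCP pose, the force, the opening and the grip force at its end, in the units of the state.
- arm.sense(): the state, without advancing time (a new reading comes with each control period).
- optics.grab_frame(name): name is "side" or "top"; returns the picture (400x640x3 uint8, red, green, blue); there is no depth.
- optics.calibration(name): a dict with "mtx" (3x3 intrinsics, pixels), "rvec" (rotation vector, rad) and "tvec" (3), from world to camera coordinates, as OpenCV has them. Camera axes: x right, y down, z forward; pixel columns grow to the right and rows downward; lengths in mm; the calibration is good to about 2 mm. A picture is of the moment at which its call begins. calibration takes no time and is no camera call.
- workorder.job_done(): hands the job in; it is judged then, once.
Trained networks look in the newest picture that a camera, given by its name, has taken for a name from the list of things; names that differ only in an ending like _2 or _b are one class to them, and where a whole thing is asked for, a point or a joint stands for the part that bears it (a point fixed in the world has none). Each returns a list of dicts, best first, with "confidence" (0 to 1); they miss things now and then, are a little off and sometimes report something else, mostly with a low value. They report only what shows in the picture. A call takes as long as a camera call.
- optics.regions_of(camera, label): "mask" (400x640 bool, what is visible of it) and "rect" ([left, top, right, bottom] in pixels, round what is visible of it).
- optics.tip_of(camera, label): "xy" ([column, row] in pixels: a listed point, or the origin of a listed thing).
The state is a dict: "time_s": time; "q": joint angles; "qvel": joint speeds; "effort": joint torques, N m; "ee_pos": TCP position; "ee_rot": TCP orientation; "wrist_force": force on the tool from outside, world axes, zero at the start; "ft_torque": the same for the moment, N m; "grip_width": opening from 0.0 (shut) to 1.0 (fully open); "grasp_force": force on a finger pad.
Only numpy, scipy, OpenCV 4.12 (cv2) and the standard library are available. Lean on these libraries where they do the work, as an engineer would, in place of code of your own. Each camera call takes 0.05 s, during which the arm holds its last target. There are 200 camera calls.

TASK

Somebody turned the quarter-turn lock of the white charging bay while its hatch stood open, so the bolt sticks out and the hatch cannot close. Take the red-capped key from the key block, feel it into the slot until it is fully in, turn it clockwise to its stop to draw the bolt back and leave it there; then slide the grey aluminium hatch along its track, past the catch, until it is shut tight against the frame, without ramming or slamming it. Leave everything else where it is.

Things in the scene. Friction and masses are not known exactly. Their poses are not given: they have to be found in the camera images.
- bay: White steel charging bay, 240 (x) by 420 (y) by 125 mm high, open at the top in its +y half. Origin: centre of its underside; z up. The hatch slides along y, +y closes. A white cross bar 50 mm wide at the +y end, top 124 mm up, is the frame it closes against; it carries the lock, a quarter-turn lock whose stop, bolt drawn back, is with the slot 1.4 rad clockwise of the bay's x (friction 0.08 N m).
- keyhole (a point): Mouth of the keyway, on the vertical axis of the brass lock (25 mm across, steel ring 36 mm across 1 mm proud), 126 mm above the desk, at bay x 0, y 185 mm. Axes as the bay's; they do not turn with the lock. The keyway is a slot 13.2 by 4.2 mm, 28 mm deep, mouth chamfered. Its long side starts 0 to 0.36 rad clockwise (from above) of the bay's x; not told: look, or feel for it with the key.
- frame_face (a point): On the frame's closing face, mid-width (bay x 0, y 160 mm), level with the hatch's upper face, 118 mm above the desk. Axes as the bay's.
- hatch_edge (a point): Middle of the hatch's leading edge, on its upper face, 118 mm above the desk; meets frame_face when shut. The hatch is a grey aluminium panel 192 mm in x, 6 mm thick, reaching 180 mm back towards -y from here. Axes as the bay's.
- hatch_pull (a point): Middle of the dark bar pull on the hatch, on the bar's centre line, 146 mm above the desk, 28 mm above the panel, 55 mm behind the leading edge. The bar is 12 mm thick, 100 mm long along the bay's x, with a post at each end; 22 mm free height below it. Push its flank towards +y, or pinch it. Axes as the bay's.
- hatch (a joint): How far the hatch stands open, m: 0 shut, at most 0.15; starts 0.07 to 0.14. Drag about 2.5 N, rising a little with speed. While the bolt is out it stops 14 to 18 mm short. A sprung roller catch pushes back with about 7 N more from 10 mm to 3 mm, then snaps in and holds the hatch shut; let go before that, it springs back. Shut, it stops solidly.
- key_red: The lock's key, red cap, 30 g, loose and upright in the key block. Origin: middle of its shoulder, which rests on the block's top, and on the lock's face when fully in. z up along the key. Above: neck 21 (x) by 7 (y) mm, 8 mm tall; cap 30 (x) by 9 (y) mm, from 8 to 40 mm up. Below: blade 12 (x) by 3 (y) mm, 26 mm long, the last 3 mm narrowed to 7 by 2 mm. Fits the lock either way round.
- key_blue: Another lock's key, blue cap, same make but with a 15 mm wide blade; does not fit. Stays in the block.
- key_yellow: Another lock's key, yellow cap, same make but with a 15 mm wide blade; does not fit. Stays in the block.
- key_block: Dark wooden block fixed on the desk, 155 mm (x) by 44 mm (y) by 36 mm high, with three key slots 47 mm apart in a row along its x, each 16.2 mm (x) by 4.2 mm (y), 30 mm deep; the keys' x lies along the row. Which key stands where changes. Origin: centre of its underside.
- laptop: Closed silver laptop, 225 mm (x) by 325 mm (y) by 20 mm. Bystander. Origin: centre of its underside.
- adapter_a: White round wall adapter lying on the laptop, 54 mm across, 30 mm high, with two prongs up to 46 mm. Bystander. Origin: centre of its underside.
- adapter_b: Like adapter_a, also on the laptop. Bystander.
- mouse: Grey round mouse, 62 mm across, 36 mm high. Bystander. Origin: centre of its underside.
- mug: White mug, 80 mm across, 95 mm high. Bystander. Origin: centre of its underside.
- drive: Flat black external drive, 115 mm (x) by 78 mm (y) by 16 mm. Bystander. Origin: centre of its underside.

How it is judged:
By the outcome, as a careful person would: the job done as asked, in the order asked, and still so for the second after the job is handed in, with the robot touching nothing.
It also fails if it takes over 64 s, if anything falls off the work surface, if the arm or the gripper's body presses on something with over 40 N, if the wrist force passes 120 N, or if a joint passes its speed limit or range.

## Working session

There is one attempt and no reset: what is moved stays moved. The work goes in short steps, Python scripts to look and compute and a tool call to move; the robot and the scene stay as the last step left them, time stands still between calls to the robot, and variables do not carry over. Pictures are saved under pics/ and viewed, at most 10 in all, crops included, and the job is handed in when it is done.

Besides the shell and the picture viewer there is one more tool, called by a JSON object that holds its "op" and its "data", one argument or row to a line. step_arm: Moves the arm, as the interface text tells. Its arguments: {"type":"object","properties":{"rows":{"type":"array"},"grip_force":{"type":"number"}},"required":["rows"]}

```bash
mkdir -p pics
cat > h.py <<'E'
import numpy as np, cv2
from station import arm, optics, workorder
def cal(c):
    k=optics.calibration(c); return np.array(k["mtx"],float),np.array(k["rvec"],float),np.array(k["tvec"],float)
def proj(c,P):
    K,r,t=cal(c); return cv2.projectPoints(np.array(P,float).reshape(-1,1,3),r,t,K,None)[0].reshape(-1,2)
def atz(c,uv,z):
    K,r,t=cal(c); R=cv2.Rodrigues(r)[0]; o=-R.T@t.ravel(); d=R.T@np.linalg.inv(K)@np.array([uv[0],uv[1],1.]); return o+d*(z-o[2])/d[2]
def save(c,n,rect=None,s=1):
    im=optics.grab_frame(c)[:,:,::-1].copy()
    if rect: im=im[rect[1]:rect[3],rect[0]:rect[2]]
    if s!=1: im=cv2.resize(im,None,fx=s,fy=s,interpolation=cv2.INTER_CUBIC)
    cv2.imwrite("pics/"+n+".png",im)
E
python3 - <<'E'
from h import *
for c in ("top","side"):
    save(c,c+"0"); K,r,t=cal(c); R=cv2.Rodrigues(r)[0]; print(c,K[0,0],(-R.T@t.ravel()).round())
    for l,z in (("keyhole",126),("frame_face",118),("hatch_edge",118),("hatch_pull",146),("key_red",36),("key_blue",36),("key_yellow",36),("key_block",0),("bay",0)):
        for d in optics.tip_of(c,l)[:2]: print(l,np.round(d["xy"],1),round(d["confidence"],2),atz(c,d["xy"],z).round(1))
print(arm.sense(),arm.grip_point_offset)
E
```

```text
top 392.76495726954204 [ 415.  -28. 1437.]
keyhole [233.2 180.8] 0.76 [601.3 232.5 126. ]
keyhole [149.8 225. ] 0.27 [451.3 506.7 126. ]
frame_face [239.3 183.6] 0.57 [592.9 213.2 118. ]
frame_face [233.2 183.5] 0.4 [593.2 233.9 118. ]
hatch_edge [283.  186.8] 0.58 [582.8  65.2 118. ]
hatch_pull [296.4 191.7] 0.69 [563.1  18.8 146. ]
hatch_pull [383.6 239. ] 0.45 [ 408.9 -267.9  146. ]
key_red [173.8 209.2] 0.65 [510.6 460.1  36. ]
key_red [388.3 242.9] 0.6 [ 394.7 -304.8   36. ]
key_blue [387.1 254.2] 0.57 [ 354.9 -300.1   36. ]
key_blue [388.6 226.8] 0.4 [ 451.7 -306.6   36. ]
key_yellow [389.6 226.4] 0.39 [ 453.2 -310.2   36. ]
key_block [384.9 239.3] 0.71 [ 407.2 -299.7    0. ]
bay [291.2 191. ] 0.87 [582.4  43.2   0. ]
side 425.21764700438223 [285. 967. 847.]
keyhole [282.1 257. ] 0.95 [590.2 234.8 126. ]
frame_face [283.8 252.8] 0.67 [594.7 210.7 118. ]
hatch_edge [306.6 221.6] 0.66 [576.3  71.7 118. ]
hatch_pull [313.5 206.8] 0.68 [566.1  36.  146. ]
hatch_pull [305.7 221.7] 0.46 [567.3 107.2 146. ]
key_red [386.4 181.9] 0.55 [ 402.2 -321.9   36. ]
key_blue [395.5 190.2] 0.5 [
[... 241 characters left out ...]
 array([ 1.31100146e+00,  4.23117303e-01,  1.62986531e+00,  1.73875537e-05,
        1.08859181e+00, -1.90022195e-02]), 'qvel': array([ 2.04864900e-04, -5.03578493e-04,  7.85380539e-06, -4.22616626e-04,
       -1.09735294e-03, -2.73875120e-03]), 'effort': array([ 2.17068111e-03, -5.44595253e+01, -2.74043173e+01,  6.44574570e-02,
        1.70037331e-02, -3.16607941e-05]), 'ee_pos': array([149.01852567, 606.98082554, 222.67790625]), 'ee_rot': array([-3.77334141e-01, -3.11883687e+00, -3.17229387e-05]), 'wrist_force': array([-0.48140979,  0.76039231, -0.74882017]), 'ft_torque': array([-0.01621066,  0.01437989, -0.0432707 ]), 'grasp_force': 0.0, 'grip_width': 0.9994445944680321} 18.700000000000003
```

Run:
```python
import cv2
a=cv2.imread("pics/top0.png"); b=cv2.imread("pics/side0.png")
f=lambda im,r,s:cv2.resize(im[r[1]:r[3],r[0]:r[2]],None,fx=s,fy=s,interpolation=cv2.INTER_CUBIC)
cv2.imwrite("pics/t1.png",f(a,(210,130,410,280),4))
cv2.imwrite("pics/s1.png",f(b,(250,150,430,285),4))
```

```text
(no output)
```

View pics/t1.png

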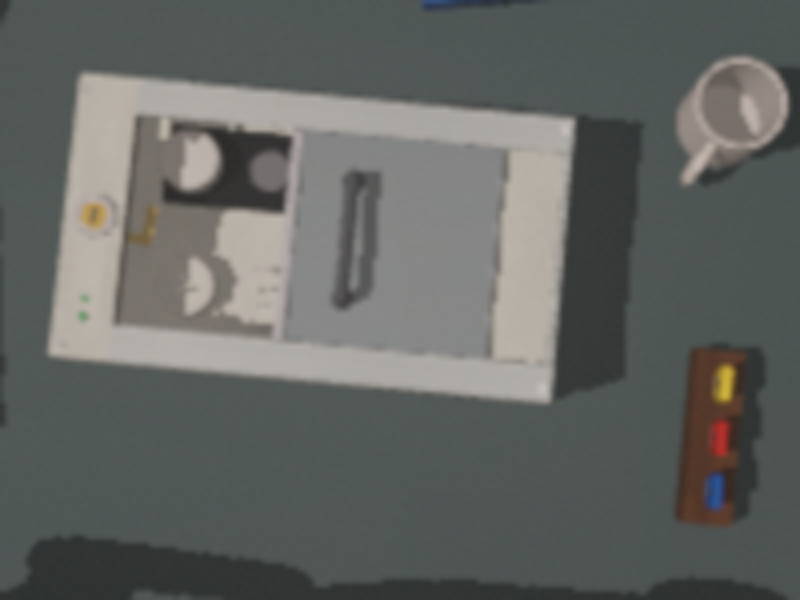

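View pics/s1.png

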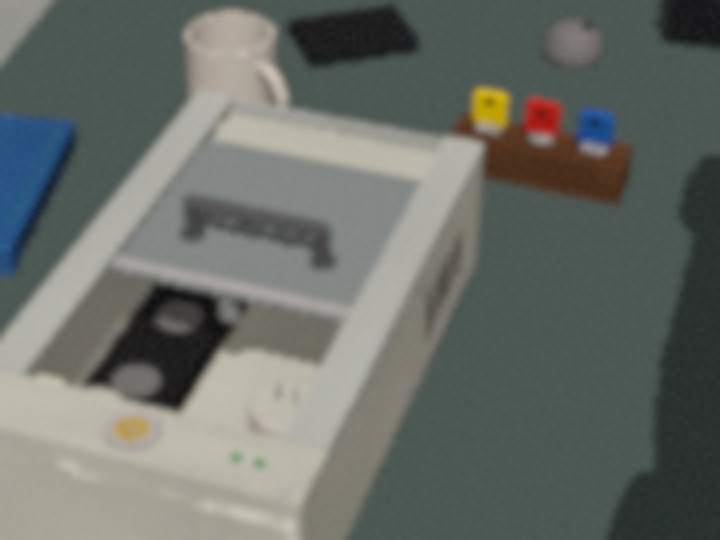

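View pics/side0.png

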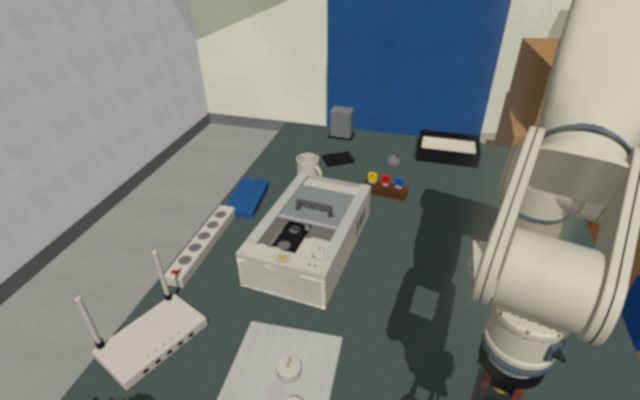

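The top crop shows the bay, with the brass lock at full-frame pixel (233.7, 183.5). The hatch leading edge is at about column 282 and the pull at about (298, 190). The block on the right holds yellow, red and blue keys, with red in the middle at (390, 239). The side view agrees. Next I'll refine these by fitting.

```bash
cat > fit.py <<'E'
from h import *
from scipy.optimize import least_squares
avg={c:np.mean([optics.grab_frame(c).astype(float) for _ in range(5)],0).astype(np.uint8) for c in ("top","side")}
np.savez("avg.npz",**avg)
def blob(c,lo,hi,win,):
    hsv=cv2.cvtColor(avg[c],cv2.COLOR_RGB2HSV); m=np.zeros(hsv.shape[:2],bool)
    x0,y0,x1,y1=win; m[y0:y1,x0:x1]=cv2.inRange(hsv,lo,hi)[y0:y1,x0:x1]>0
    w=m*hsv[:,:,1].astype(float); ys,xs=np.nonzero(m); ww=w[m]
    return np.array([(xs*ww).sum()/ww.sum(),(ys*ww).sum()/ww.sum()]),m.sum()
win={"top":(375,210,402,265),"side":(362,165,412,198)}
cols={"yellow":((22,110,60),(35,255,255)),"red":((0,110,60),(8,255,255)),"blue":((105,110,50),(125,255,255))}
obs={}
for c in win:
    for k,(lo,hi) in cols.items():
        obs[c,k],n=blob(c,lo,hi,win[c]); print(c,k,obs[c,k].round(2),n)
def box(p,yaw,o,sx,sy,z0,z1):
    R=np.array([[np.cos(yaw),-np.sin(yaw)],[np.sin(yaw),np.cos(yaw)]])
    return np.array([[*(p+R@np.array([o+a*sx/2,b*sy/2])),z] for a in(-1,1) for b in(-1,1) for z in(z0,z1)])
def cen(c,P):
    h=cv2.convexHull(proj(c,P).astype(np.float32)); M=cv2.moments(h*16); return np.array([M["m10"]/M["m00"],M["m01"]/M["m00"]])/16
off={"yellow":47,"red":0,"blue":-47}
def res(v,cs=("top","side")):
    return np.concatenate([cen(c,box(v[:2],v[2],off[k],30,9,44,76))-obs[c,k] for c in cs for k in off])
for cs in (("top","side"),("top",),("side",)):
    s=least_squares(lambda v:res(v,cs),[405,-305,0.],diff_step=1e-3); print("block",cs,s.x.round(3),np.round(s.fun,2))
for c,w in (("top",(226,176,242,192)),("side",(274,248,290,265))):
    o,n=blob(c,(15,90,60),(32,255,255),w); print(c,"lock",o.round(2),n,atz(c,o,125.5).round(1))
E
python3 fit.py
```

```text
top yellow [390.87 225.66] 28
top red [389.48 239.4 ] 65
top blue [388.47 252.39] 29
side yellow [372.29 176.2 ] 86
side red [385.27 178.82] 86
side blue [398.66 180.96] 74
block ('top', 'side') [ 406.779 -304.537    0.   ] [-1.48  0.35  0.08  0.14  1.27  0.75 -0.7   0.45 -0.32 -0.35 -0.17 -0.66]
block ('top',) [ 408.306 -304.692   -0.   ] [-1.44 -0.09  0.12 -0.3   1.31  0.31]
block ('side',) [ 405.282 -303.684    0.   ] [-0.31  0.63  0.07 -0.17  0.24 -0.47]
top lock [232.92 183.32] 29 [592.8 233.3 125.5]
side lock [282.37 256.75] 32 [590.1 233.3 125.5]
```

```bash
sed -i 's/"red":((0,110,60)/"red":((0,190,60)/; s/\[405,-305,0.\],diff_step=1e-3/[405,-305,-.08],diff_step=1e-3,x_scale=[1,1,.01]/' fit.py; sed -i 's/^avg={.*/avg=dict(np.load("avg.npz"))/; /^np.savez/d' fit.py
cat >> fit.py <<'E'
cor={"top":[((-120,210),(80,73)),],}
T=lambda u,o:(np.array(u)+.5)/4-.5+np.array(o)
ob=[]
for xy,u in (((120,210),(80,73)),((-120,210),(50,355)),((120,-210),(575,118)),((-120,-210),(550,402))): ob.append(("top",xy,T(u,(210,130))))
for xy,u in (((-120,-210),(483,145)),((120,-210),(200,95))): ob.append(("side",xy,T(u,(250,150))))
def rb(v,cs):
    c_,s_=np.cos(v[2]),np.sin(v[2]); 
    return np.concatenate([proj(c,[v[0]+c_*x-s_*y,v[1]+s_*x+c_*y,125])[0]-u for c,(x,y),u in ob if c in cs])
for cs in (("top","side"),("top",)):
    s=least_squares(lambda v:rb(v,cs),[580,45,-.08],x_scale=[1,1,.01]); v=s.x; print("bay",cs,v.round(3),s.fun.round(1),"keyhole",v[0]-np.sin(v[2])*185,v[1]+np.cos(v[2])*185)
for c in ("top","side"):
    for d in optics.regions_of(c,"hatch")[:1]:
        print(c,d["rect"],d["confidence"])
x0,y0=224,174
hsv=avg["top"][176:191,226:241]; g=cv2.resize(hsv,None,fx=24,fy=24,interpolation=cv2.INTER_CUBIC)
g2=cv2.resize(avg["side"][247:267,272:294],(396,360),interpolation=cv2.INTER_CUBIC)
cv2.imwrite("pics/lock.png",np.hstack([g,g2])[:,:,::-1])
E
python3 fit.py
```

```text
top yellow [390.87 225.66] 28
top red [389.59 239.08] 12
top blue [388.47 252.39] 29
side yellow [372.29 176.2 ] 86
side red [385.15 178.66] 42
side blue [398.66 180.96] 74
block ('top', 'side') [ 4.07075e+02 -3.04726e+02 -1.00000e-01] [-0.09  0.34  0.03  0.34 -0.03  0.59 -0.47 -0.26 -0.27 -0.24 -0.47 -0.01]
block ('top',) [ 4.08552e+02 -3.04847e+02 -1.03000e-01] [-0.02 -0.08  0.06 -0.08 -0.04  0.16]
block ('side',) [ 4.05542e+02 -3.03992e+02 -8.50000e-02] [-0.13  0.    0.14 -0.07 -0.01  0.06]
top lock [232.92 183.32] 29 [592.8 233.3 125.5]
side lock [282.37 256.75] 32 [590.1 233.3 125.5]
bay ('top', 'side') [ 5.7490e+02  4.8859e+01 -9.1000e-02] [ 0.1  0.2 -0.6  0.1 -0.4  0.6 -0.3  0.4 -0.4 -0.9 -0.5 -2. ] keyhole 591.649647442582 233.09875712876783
bay ('top',) [ 5.75972e+02  4.77590e+01 -8.70000e-02] [ 0.3  0.1 -0.2 -0.  -0.2  0.1  0.1 -0.2] keyhole 592.0791007332549 232.05664183231474
top [274.1, 162.9, 335.0, 222.5] 0.62
side [275.2, 185.2, 354.7, 232.0] 0.95
```

View pics/lock.png

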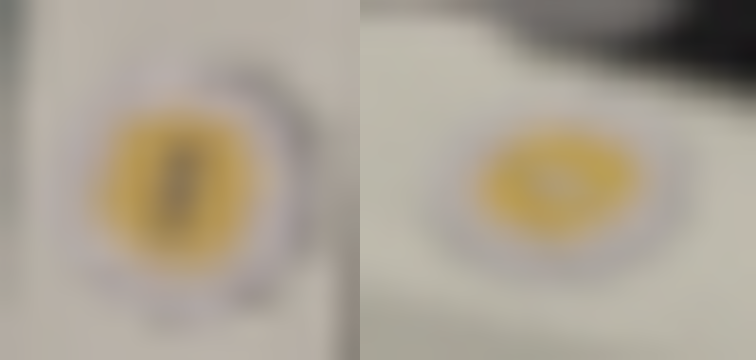

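```bash
cat >> h.py <<'E'
from scipy.spatial.transform import Rotation as Ro
def yawy():
    y=Ro.from_rotvec(arm.sense()["ee_rot"]).as_matrix()[:,1]; return np.arctan2(y[1],y[0])
def delta(target,yaw,start=None,y0=None):
    "tool-frame shift (m) after turning to yaw, az turn"
    p=arm.sense()["ee_pos"] if start is None else np.array(start,float); a=yawy() if y0 is None else y0
    d=np.array(target,float)-p; y=np.array([np.cos(yaw),np.sin(yaw)]); x=np.array([np.cos(yaw+np.pi/2),np.sin(yaw+np.pi/2)])
    # tool z down: x = y cross z
    return np.array([d[:2]@x,d[:2]@y,-d[2]]).round(1), round(a-yaw,4)
E
python3 - <<'E'
from h import *
print(Ro.from_rotvec(arm.sense()["ee_rot"]).as_matrix().round(3),yawy())
A=(149,607,222.7);B=(480,100,220);C=(407,-304.7,120)
print(delta(B,1.471),delta(C,1.471,B,1.471))
a=np.load("avg.npz")["top"].astype(float).mean(2)[179:189,229:238]; print(a.astype(int))
b=np.clip(170-a,0,None)
s=a[1:9,1:8]; 
ys,xs=np.mgrid[:a.shape[0],:a.shape[1]]; m=(np.hypot(xs-4,ys-4.3)<3); w=np.where(m,np.clip(150-a,0,None),0)
cx,cy=(xs*w).sum()/w.sum(),(ys*w).sum()/w.sum(); C=np.array([[(w*(xs-cx)**2).sum(),(w*(xs-cx)*(ys-cy)).sum()],[0,(w*(ys-cy)**2).sum()]])
print(cx+229,cy+179,"lean right of up",0.5*np.arctan2(-2*C[0,1],C[1,1]-C[0,0]), C/w.sum())
E
```

```text
[[-0.971  0.238  0.   ]
 [ 0.238  0.971 -0.   ]
 [-0.    -0.    -1.   ]] 1.3300254172991062
(array([-379.9, -471.4,    2.7]), np.float64(-0.141)) (array([  32.3, -410. ,  100. ]), 0.0)
[[176 172 170 174 172 163 156 148 152]
 [173 169 165 165 162 163 166 160 149]
 [171 162 149 141 136 139 150 161 157]
 [168 157 142 132 116 125 141 158 162]
 [164 152 140 127 113 126 140 157 166]
 [164 151 139 124 114 130 141 157 165]
 [168 161 146 128 123 135 146 161 165]
 [172 170 160 147 143 148 155 164 163]
 [169 165 166 162 160 161 160 158 160]
 [174 170 169 165 165 167 160 151 160]]
232.98702351987023 183.28223844282238 lean right of up 0.151744300886924 [[ 1.0752574  -0.09041702]
 [ 0.          1.65270156]]
```

{"op": "step_arm", "data": {
  "rows": [0, 0, 0, 0, 0, 0, -0.141, 0, -0.029, -0.036, 0, 0, 0, 0, 0, -0.029, -0.036, 0, 0, 0, 0, 0, -0.029, -0.036, 0, 0, 0, 0, 0, -0.029, -0.036, 0, 0, 0, 0, 0, -0.029, -0.036, 0, 0, 0, 0, 0, -0.029, -0.036, 0, 0, 0, 0, 0, -0.029, -0.036, 0, 0, 0, 0],
  "grip_force": 30
}}

```text
time_s: 2.4
ee_pos: [326.7, 334.5, 222.9]
ee_rot: [0.156, 3.137, 0.001]
wrist_force: [0.3, 1.2, -0.4]
grip_width: 0.999
grasp_force: 0.0
```

{"op": "step_arm", "data": {
  "rows": [0, -0.029, -0.036, 0, 0, 0, 0, 0, -0.029, -0.036, 0, 0, 0, 0, 0, -0.029, -0.036, 0, 0, 0, 0, 0, -0.029, -0.036, 0, 0, 0, 0, 0, -0.029, -0.036, 0, 0, 0, 0, 0, -0.029, -0.036, 0, 0, 0, 0, 0, 0.003, -0.041, 0.01, 0, 0, 0, 0, 0.003, -0.041, 0.01, 0, 0, 0]
}}

```text
time_s: 3.2
ee_pos: [464.1, 21.0, 202.7]
ee_rot: [0.157, 3.136, 0.0]
wrist_force: [0.2, 0.5, -0.4]
grip_width: 1.0
grasp_force: 0.0
```

{"op": "step_arm", "data": {
  "rows": [0, 0.003, -0.041, 0.01, 0, 0, 0, 0, 0.003, -0.041, 0.01, 0, 0, 0, 0, 0.003, -0.041, 0.01, 0, 0, 0, 0, 0.003, -0.041, 0.01, 0, 0, 0, 0, 0.003, -0.041, 0.01, 0, 0, 0, 0, 0.003, -0.041, 0.01, 0, 0, 0, 0, 0.003, -0.041, 0.01, 0, 0, 0, 0, 0, 0, 0, 0, 0, 0]
}}

```text
time_s: 4.0
ee_pos: [413.2, -264.6, 131.9]
ee_rot: [-0.163, -3.137, 0.001]
wrist_force: [-1.2, -0.0, 0.4]
grip_width: 0.998
grasp_force: 0.0
```

Run:
```python
from h import *
s=arm.sense(); print(s["time_s"],s["q"].round(3),s["ee_pos"],yawy(),delta((407,-304.6,42),1.471))
```

```text
4.0 [-5.930e-01  3.650e-01  1.988e+00 -1.000e-03  7.880e-01 -2.060e+00] [ 413.17444702 -264.56057427  131.9095164 ] 1.4667857160295688 (array([  2.2, -40.5,  89.9]), np.float64(-0.0042))
```

{"op": "step_arm", "data": {
  "rows": [0, 0.002, -0.0405, 0, 0, 0, -0.004, 0, 0, 0, 0.02, 0, 0, 0, 0, 0, 0, 0.02, 0, 0, 0, 0, 0, 0, 0.02, 0, 0, 0, 0, 0, 0, 0.015, 0, 0, 0, 0, 0, 0, 0.01, 0, 0, 0, 0, 0, 0, 0.005, 0, 0, 0, 0, 0, 0, 0, 0, 0, 0]
}}

```text
time_s: 4.8
ee_pos: [407.9, -300.5, 42.4]
ee_rot: [-0.15, -3.137, -0.001]
wrist_force: [0.4, -0.0, 0.6]
grip_width: 1.002
grasp_force: 0.0
```

Run:
```python
from h import *
s=arm.sense(); print(s["time_s"],s["ee_pos"],yawy(),delta((407,-304.6,42),1.471))
save("side","g1",(360,140,420,200),10)
```

```text
4.8 [ 407.86665829 -300.48967984   42.44401254] 1.4753152393351885 (array([ 0.5, -4.2,  0.4]), np.float64(0.0043))
```

View pics/g1.png

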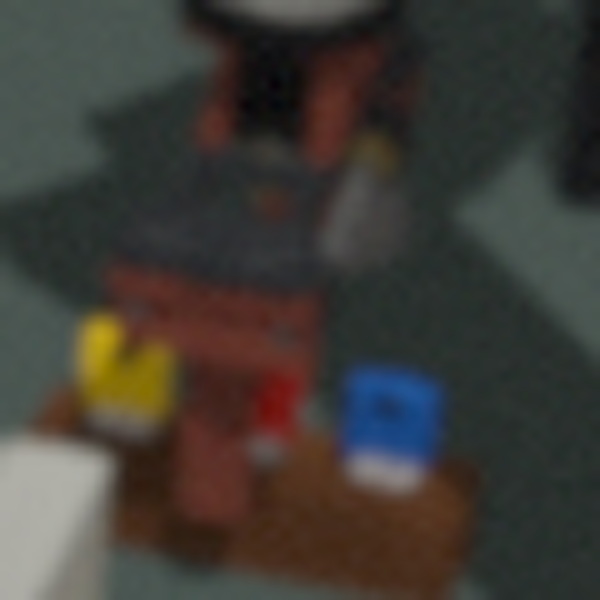

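The side crop shows the near finger in front of the block, with the red cap behind it between yellow and blue, as expected. I'll correct y by 4 mm and then close.

{"op": "step_arm", "data": {
  "rows": [0, 0, -0.0042, 0, 0, 0, 0.004, 0, 0, 0, 0, 0, 0, 0, 0.8, 0, 0, 0, 0, 0, 0, 0.8, 0, 0, 0, 0, 0, 0, 0.84, 0, 0, 0, 0, 0, 0, 0.86, 0, 0, 0, 0, 0, 0, 0.88, 0, 0, 0, 0, 0, 0, 0.88, 0, 0, 0, 0, 0, 0],
  "grip_force": 10
}}

```text
time_s: 5.65
ee_pos: [407.4, -305.0, 42.7]
ee_rot: [-0.157, -3.138, -0.0]
wrist_force: [0.3, -0.1, -0.5]
grip_width: 0.492
grasp_force: 0.0
```

{"op": "step_arm", "data": {
  "rows": [0.88, 0, 0, 0, 0, 0, 0, 0.88, 0, 0, 0, 0, 0, 0, 0.88, 0, 0, 0, 0, 0, 0, 0.88, 0, 0, 0, 0, 0, 0, 0.95, 0, 0, 0, 0, 0, 0, 0.95, 0, 0, 0, 0, 0, 0]
}}

```text
time_s: 6.25
ee_pos: [407.4, -305.0, 42.7]
ee_rot: [-0.157, -3.138, -0.0]
wrist_force: [-0.6, 0.5, 0.3]
grip_width: 0.1
grasp_force: 10.0
```

Run:
```python
from h import *
s=arm.sense(); print({k:np.round(s[k],3) for k in s})
```

```text
{'time_s': np.float64(6.25), 'q': array([-0.666,  0.547,  1.981, -0.   ,  0.614, -2.137]), 'qvel': array([ 0.002, -0.   , -0.002, -0.   ,  0.001,  0.001]), 'effort': array([-9.0000e-03, -4.9330e+01, -1.5011e+01, -3.4000e-02,  5.8000e-02,
        0.0000e+00]), 'ee_pos': array([ 407.443, -305.035,   42.671]), 'ee_rot': array([-0.157, -3.138, -0.   ]), 'wrist_force': array([-0.634,  0.54 ,  0.265]), 'ft_torque': array([-0.015, -0.025, -0.028]), 'grasp_force': np.float64(10.0), 'grip_width': np.float64(0.1)}
```

{"op": "step_arm", "data": {
  "rows": [0.95, 0, 0, 0, 0, 0, 0, 0.95, 0, 0, -0.02, 0, 0, 0, 0.95, 0, 0, -0.03, 0, 0, 0, 0.95, 0, 0, -0.04, 0, 0, 0, 0.95, 0, 0, -0.04, 0, 0, 0, 0.95, 0, 0, -0.04, 0, 0, 0, 0.95, -0.005, 0.023, 0, 0, 0, 0, 0.95, -0.01, 0.046, 0, 0, 0, 0],
  "grip_force": 30
}}

```text
time_s: 7.05
ee_pos: [430.1, -239.4, 214.5]
ee_rot: [0.162, 3.134, -0.004]
wrist_force: [0.9, 0.3, -0.9]
grip_width: 0.101
grasp_force: 30.0
```

{"op": "step_arm", "data": {
  "rows": [0.95, -0.011, 0.046, 0, 0, 0, 0, 0.95, -0.011, 0.046, 0, 0, 0, 0, 0.95, -0.011, 0.046, 0, 0, 0, 0, 0.95, -0.011, 0.046, 0, 0, 0, 0, 0.95, -0.011, 0.046, 0, 0, 0, 0, 0.95, -0.011, 0.046, 0, 0, 0, 0, 0.95, -0.011, 0.046, 0, 0, 0, 0, 0.95, -0.011, 0.046, 0, 0, 0, 0]
}}

```text
time_s: 7.85
ee_pos: [553.6, 121.6, 212.7]
ee_rot: [-0.156, -3.138, 0.0]
wrist_force: [0.5, -0.7, -0.6]
grip_width: 0.101
grasp_force: 30.0
```

{"op": "step_arm", "data": {
  "rows": [0.95, -0.011, 0.046, 0, 0, 0, 0, 0.95, -0.011, 0.046, 0, 0, 0, 0, 0.95, 0, 0.02, 0, 0, 0, 0.06, 0.95, 0, 0, 0, 0, 0, 0, 0.95, 0, 0, 0, 0, 0, 0]
}}

```text
time_s: 8.35
ee_pos: [585.9, 228.6, 212.2]
ee_rot: [-0.247, -3.131, 0.001]
wrist_force: [-0.6, -0.3, 0.1]
grip_width: 0.098
grasp_force: 30.0
```

Run:
```python
from h import *
s=arm.sense(); print(s["grip_width"],s["q"].round(2),s["ee_pos"],yawy(),delta((591.5,233.2,164),1.411))
```

```text
0.09810689706641999 [ 0.35  0.44  1.63 -0.    1.07 -1.06] [585.93297849 228.56580262 212.17971749] 1.4131390713595837 (array([-4.8,  5.5, 48.2]), np.float64(0.0021))
```

{"op": "step_arm", "data": {
  "rows": [0.95, -0.0048, 0.0055, 0.012, 0, 0, 0, 0.95, 0, 0, 0.018, 0, 0, 0, 0.95, 0, 0, 0.018, 0, 0, 0, 0.95, 0, 0, 0, 0, 0, 0, 0.95, 0, 0, 0, 0, 0, 0]
}}

```text
time_s: 8.85
ee_pos: [592.1, 232.4, 164.2]
ee_rot: [-0.252, -3.13, 0.001]
wrist_force: [0.3, -0.6, -0.1]
grip_width: 0.1
grasp_force: 30.0
```

Run:
```python
from h import *
s=arm.sense(); print(s["grip_width"],s["ee_pos"],yawy(),delta((591.5,233.2,156),1.411))
a=optics.grab_frame("top"); b=optics.grab_frame("side")
g=cv2.resize(a[165:200,212:252],(400,350),interpolation=cv2.INTER_CUBIC); h=cv2.resize(b[235:270,265:305],(400,350),interpolation=cv2.INTER_CUBIC)
cv2.imwrite("pics/i1.png",np.hstack([g,h])[:,:,::-1])
```

```text
0.10021998981413897 [592.11628083 232.44418189 164.24687011] 1.410060119366947 (array([0.7, 0.6, 8.2]), np.float64(-0.0009))
```

View pics/i1.png

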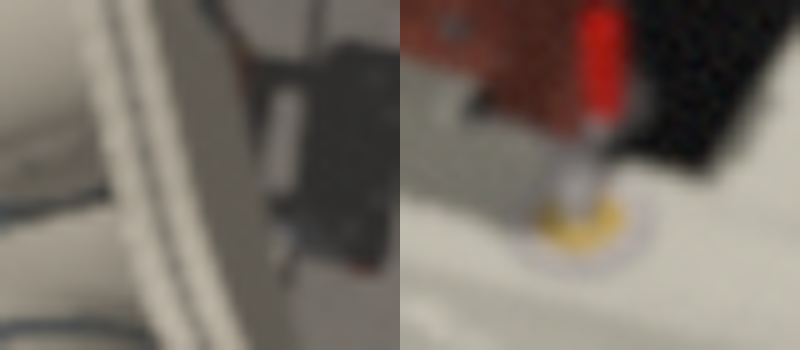

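The top view is blocked by the arm. The side view shows the key tip just above the centre of the brass, at about pixel (283, 255.5). I'll apply the small correction and go down gently.

{"op": "step_arm", "data": {
  "rows": [0.95, 0.0007, 0.0007, 0.002, 0, 0, 0, 0.95, 0, 0, 0.002, 0, 0, 0, 0.95, 0, 0, 0.001, 0, 0, 0, 0.95, 0, 0, 0.001, 0, 0, 0, 0.95, 0, 0, 0.001, 0, 0, 0, 0.95, 0, 0, 0, 0, 0, 0]
}}

```text
time_s: 9.55
ee_pos: [591.7, 234.4, 158.4]
ee_rot: [0.251, 3.131, 0.0]
wrist_force: [-2.6, -0.6, 4.4]
grip_width: 0.099
grasp_force: 30.0
```

{"op": "step_arm", "data": {
  "rows": [0.95, 0, 0, 0.001, 0, 0, 0, 0.95, 0, 0, 0.001, 0, 0, 0, 0.95, 0, 0, 0, 0, 0, 0]
}}

```text
time_s: 9.85
ee_pos: [592.0, 234.5, 157.8]
ee_rot: [0.25, 3.13, 0.001]
wrist_force: [-4.5, -1.4, 14.5]
grip_width: 0.101
grasp_force: 30.0
```

{"op": "step_arm", "data": {
  "rows": [0.95, 0, 0, -0.002, 0, 0, 0, 0.95, 0.0007, -0.0013, 0, 0, 0, 0, 0.95, 0, 0, 0.001, 0, 0, 0, 0.95, 0, 0, 0.001, 0, 0, 0, 0.95, 0, 0, 0, 0, 0, 0]
}}

```text
time_s: 10.35
ee_pos: [590.6, 232.9, 155.4]
ee_rot: [-0.251, -3.131, 0.001]
wrist_force: [-0.4, -0.5, 2.5]
grip_width: 0.102
grasp_force: 30.0
```

{"op": "step_arm", "data": {
  "rows": [0.95, 0, 0, 0.001, 0, 0, 0, 0.95, 0, 0, 0, 0, 0, 0]
}}

```text
time_s: 10.55
ee_pos: [590.7, 232.5, 154.3]
ee_rot: [0.25, 3.132, -0.002]
wrist_force: [1.2, -2.9, 1.0]
grip_width: 0.101
grasp_force: 30.0
```

{"op": "step_arm", "data": {
  "rows": [0.95, 0, 0, 0.001, 0, 0, 0, 0.95, 0, 0, 0.001, 0, 0, 0, 0.95, 0, 0, 0, 0, 0, 0]
}}

```text
time_s: 10.85
ee_pos: [590.9, 232.5, 152.5]
ee_rot: [0.251, 3.131, -0.001]
wrist_force: [2.0, -5.2, 1.7]
grip_width: 0.102
grasp_force: 30.0
```

Run:
```python
from h import *
s=arm.sense(); print(s["ee_pos"],yawy(),s["wrist_force"],s["ft_torque"])
```

```text
[590.85593614 232.49657936 152.45320723] 1.4110787946503438 [ 1.98907077 -5.20934795  1.68070896] [-1.02477028 -0.39543857 -0.02895093]
```

{"op": "step_arm", "data": {
  "rows": [0.95, 0, -0.0004, 0.001, 0, 0, 0, 0.95, 0, 0, 0.002, 0, 0, 0, 0.95, 0, 0, 0.002, 0, 0, 0, 0.95, 0, 0, 0, 0, 0, 0]
}}

```text
time_s: 11.25
ee_pos: [590.9, 232.4, 147.4]
ee_rot: [0.251, 3.131, -0.001]
wrist_force: [2.6, -4.7, 0.5]
grip_width: 0.103
grasp_force: 30.0
```

{"op": "step_arm", "data": {
  "rows": [0.95, -0.0002, -0.0004, 0.002, 0, 0, 0, 0.95, 0, 0, 0.002, 0, 0, 0, 0.95, 0, 0, 0.002, 0, 0, 0, 0.95, 0, 0, 0, 0, 0, 0]
}}

```text
time_s: 11.65
ee_pos: [590.9, 232.3, 141.3]
ee_rot: [0.251, 3.131, 0.0]
wrist_force: [4.6, -3.0, -0.7]
grip_width: 0.099
grasp_force: 30.0
```

{"op": "step_arm", "data": {
  "rows": [0.95, 0, 0, 0.002, 0, 0, 0, 0.95, 0, 0, 0.002, 0, 0, 0, 0.95, 0, 0, 0.002, 0, 0, 0, 0.95, 0, 0, 0, 0, 0, 0]
}}

```text
time_s: 12.05
ee_pos: [590.9, 232.3, 135.4]
ee_rot: [0.251, 3.131, 0.0]
wrist_force: [4.0, -4.0, 0.7]
grip_width: 0.104
grasp_force: 30.0
```

Run:
```python
from h import *
s=arm.sense(); print(s["ee_pos"],yawy(),s["wrist_force"],s["ft_torque"])
```

```text
[590.92683512 232.27832996 135.4167103 ] 1.4110107391593363 [ 3.96776942 -3.97152598  0.70179636] [-0.73481431 -0.86248721 -0.01794515]
```

{"op": "step_arm", "data": {
  "rows": [0.95, -0.0003, -0.0003, 0.001, 0, 0, 0, 0.95, 0, 0, 0.001, 0, 0, 0, 0.95, 0, 0, 0.001, 0, 0, 0, 0.95, 0, 0, 0.0005, 0, 0, 0, 0.95, 0, 0, 0, 0, 0, 0]
}}

```text
time_s: 12.55
ee_pos: [591.0, 232.2, 132.6]
ee_rot: [0.251, 3.131, 0.001]
wrist_force: [1.5, -1.7, 6.1]
grip_width: 0.101
grasp_force: 30.0
```

{"op": "step_arm", "data": {
  "rows": [0.95, 0, 0, 0, 0, 0, 0.1, 0.95, 0, 0, 0, 0, 0, 0.1, 0.95, 0, 0, 0, 0, 0, 0.1, 0.95, 0, 0, 0, 0, 0, 0.1, 0.95, 0, 0, 0, 0, 0, 0]
}}

```text
time_s: 13.05
ee_pos: [590.9, 231.6, 132.6]
ee_rot: [-0.872, -3.018, 0.001]
wrist_force: [1.1, -4.3, 6.5]
grip_width: 0.105
grasp_force: 30.0
```

Run:
```python
from h import *
s=arm.sense(); print(s["ee_pos"],yawy(),s["wrist_force"],s["ft_torque"],s["q"].round(2))
```

```text
[590.87405954 231.57435543 132.60474155] 1.0083683803792154 [ 1.07845393 -4.30344222  6.51810751] [-0.88739849 -0.23623139  0.03223174] [ 0.36  0.55  1.67 -0.    0.93 -0.65]
```

{"op": "step_arm", "data": {
  "rows": [0.95, -0.0002, -0.0003, 0, 0, 0, 0.1, 0.95, 0, 0, 0, 0, 0, 0.1, 0.95, 0, 0, 0, 0, 0, 0.1, 0.95, 0, 0, 0, 0, 0, 0.1, 0.95, 0, 0, 0, 0, 0, 0.1, 0.95, 0, 0, 0, 0, 0, 0.1, 0.95, 0, 0, 0, 0, 0, 0.1, 0.95, 0, 0, 0, 0, 0, 0]
}}

```text
time_s: 13.85
ee_pos: [590.7, 231.4, 132.6]
ee_rot: [-1.854, -2.536, 0.001]
wrist_force: [0.4, -3.7, 7.6]
grip_width: 0.101
grasp_force: 30.0
```

Run:
```python
from h import *
s=arm.sense(); print(s["ee_pos"],yawy(),s["wrist_force"],s["ft_torque"],s["q"].round(2))
```

```text
[590.66335312 231.37343546 132.60036457] 0.3083252890231616 [ 0.36659042 -3.74038998  7.6291384 ] [-0.71090478 -0.0371249   0.0042471 ] [ 0.35  0.54  1.67 -0.    0.93  0.05]
```

{"op": "step_arm", "data": {
  "rows": [0.95, 0, 0, 0, 0, 0, 0.1, 0.95, 0, 0, 0, 0, 0, 0.08, 0.95, 0, 0, 0, 0, 0, 0.04, 0.95, 0, 0, 0, 0, 0, 0.03, 0.95, 0, 0, 0, 0, 0, 0]
}}

```text
time_s: 14.35
ee_pos: [590.6, 231.4, 132.6]
ee_rot: [-2.153, -2.287, 0.001]
wrist_force: [-0.2, -4.5, 8.1]
grip_width: 0.102
grasp_force: 30.0
```

Run:
```python
from h import *
s=arm.sense(); print(s["ee_pos"],yawy(),s["wrist_force"],s["ft_torque"],s["q"].round(2))
```

```text
[590.5610074  231.39518084 132.58212341] 0.06036161637753153 [-0.24489411 -4.47238539  8.12015174] [-0.78253725  0.10245354  0.06062864] [ 0.35  0.54  1.67 -0.    0.93  0.29]
```

{"op": "step_arm", "data": {
  "rows": [0.95, 0, 0, 0, 0, 0, 0.04, 0.95, 0, 0, 0, 0, 0, 0.03, 0.95, 0, 0, 0, 0, 0, 0]
}}

```text
time_s: 14.65
ee_pos: [590.6, 231.4, 132.6]
ee_rot: [-2.232, -2.211, 0.001]
wrist_force: [-0.2, -3.8, 7.3]
grip_width: 0.102
grasp_force: 30.0
```

Run:
```python
from h import *
s=arm.sense(); print(s["ee_pos"],yawy(),s["wrist_force"],s["ft_torque"],s["q"].round(2))
```

```text
[590.55175183 231.39172251 132.56788758] -0.009591002610964097 [-0.22737598 -3.83401953  7.31168704] [-0.724033    0.09603734  0.07725784] [ 0.35  0.54  1.67 -0.    0.93  0.36]
```

{"op": "step_arm", "data": {
  "rows": [0.95, 0, 0, 0, 0, 0, 0.03, 0.95, 0, 0, 0, 0, 0, 0.03, 0.95, 0, 0, 0, 0, 0, 0]
}}

```text
time_s: 14.95
ee_pos: [590.5, 231.4, 132.6]
ee_rot: [-2.297, -2.143, 0.002]
wrist_force: [-0.3, -3.2, 7.6]
grip_width: 0.101
grasp_force: 30.0
```

Run:
```python
from h import *
s=arm.sense(); print(s["ee_pos"],yawy(),s["wrist_force"],s["ft_torque"],s["q"].round(2))
```

```text
[590.49403083 231.38350557 132.55358118] -0.06945438495434038 [-0.26645217 -3.24662093  7.5601316 ] [-0.73661295  0.0788041   0.15927525] [ 0.35  0.54  1.67 -0.    0.93  0.42]
```

{"op": "step_arm", "data": {
  "rows": [0.95, 0, 0, 0, 0, 0, 0.03, 0.95, 0, 0, 0, 0, 0, 0.03, 0.95, 0, 0, 0, 0, 0, 0]
}}

```text
time_s: 15.25
ee_pos: [590.5, 231.4, 132.6]
ee_rot: [-2.36, -2.074, 0.002]
wrist_force: [0.2, -3.0, 7.9]
grip_width: 0.102
grasp_force: 30.0
```

Run:
```python
from h import *
s=arm.sense(); print(s["ee_pos"],yawy(),s["wrist_force"],s["ft_torque"],s["q"].round(2))
```

```text
[590.47331698 231.40783285 132.59194306] -0.12886430816521924 [ 0.24138544 -3.02459407  7.87812526] [-0.75645997  0.06911889  0.35596403] [ 0.35  0.54  1.67 -0.    0.93  0.48]
```

Torque jumps to 0.36 N m, so the lock is at its stop. I'll release and retreat.

{"op": "step_arm", "data": {
  "rows": [0.95, 0, 0, 0, 0, 0, -0.04, 0.6, 0, 0, 0, 0, 0, 0, 0.6, 0, 0, 0, 0, 0, 0, 0.6, 0, 0, 0, 0, 0, 0, 0.6, 0, 0, 0, 0, 0, 0, 0.6, 0, 0, 0, 0, 0, 0, 0.6, 0, 0, -0.01, 0, 0, 0, 0.6, 0, 0, -0.03, 0, 0, 0]
}}

```text
time_s: 16.05
ee_pos: [589.1, 230.9, 170.3]
ee_rot: [-2.317, -2.119, 0.008]
wrist_force: [0.7, -0.2, 0.4]
grip_width: 0.408
grasp_force: 0.0
```

{"op": "step_arm", "data": {
  "rows": [0.6, 0, 0, -0.03, 0, 0, 0, 0.6, 0, 0, -0.03, 0, 0, 0, 0.6, 0, 0, 0, 0, 0, -0.14, 0.6, 0, 0, 0, 0, 0, -0.14, 0.6, 0, 0, 0, 0, 0, -0.14, 0.6, 0, 0, 0, 0, 0, -0.14, 0.6, 0, 0, 0, 0, 0, -0.14, 0.6, 0, 0, 0, 0, 0, -0.14]
}}

```text
time_s: 16.85
ee_pos: [591.1, 231.6, 233.1]
ee_rot: [1.244, 2.884, 0.001]
wrist_force: [-0.4, 0.5, -0.0]
grip_width: 0.401
grasp_force: 0.0
```

{"op": "step_arm", "data": {
  "rows": [0.6, 0, 0, 0, 0, 0, -0.14, 0.6, 0, 0, 0, 0, 0, -0.14, 0.6, 0, 0, 0, 0, 0, -0.14, 0.6, 0, 0, 0, 0, 0, -0.14, 0.6, 0, 0, 0, 0, 0, -0.14, 0.6, 0, 0, 0, 0, 0, 0]
}}

```text
time_s: 17.45
ee_pos: [591.1, 231.6, 232.9]
ee_rot: [0.186, 3.135, 0.001]
wrist_force: [-0.4, -0.0, -0.2]
grip_width: 0.4
grasp_force: 0.0
```

Run:
```python
from h import *
s=arm.sense(); print(s["time_s"],s["grip_width"],s["ee_pos"],yawy(),s["wrist_force"])
b=optics.grab_frame("side")
cv2.imwrite("pics/r1.png",cv2.resize(b[160:280,240:380],(700,600),interpolation=cv2.INTER_CUBIC)[:,:,::-1])
for l,z in (("hatch_pull",146),("hatch_edge",118)):
    for d in optics.tip_of("side",l)[:2]: print(l,np.round(d["xy"],1),round(d["confidence"],2),atz("side",d["xy"],z).round(1))
```

```text
17.45 0.4002196540311359 [591.10145643 231.60622491 232.93816571] 1.4520686538614447 [-0.36882579 -0.04977742 -0.19037693]
hatch_pull [317.4 206. ] 0.69 [556.5  29.4 146. ]
hatch_edge [305.7 220.8] 0.95 [579.8  68.8 118. ]
hatch_edge [285.8 255.2] 0.4 [586.8 217.9 118. ]
```

View pics/r1.png

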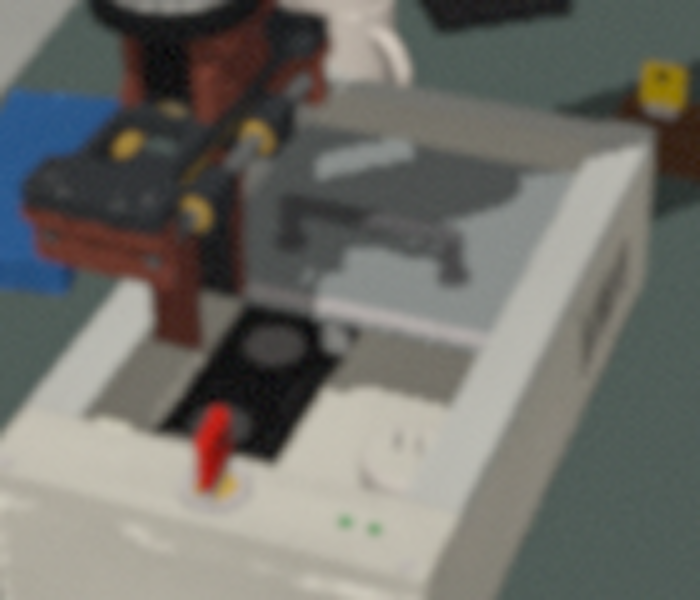

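The side view shows the red key upright in the lock and turned, with the bolt gone from the opening. Next I'll measure the pull precisely from the unobstructed starting frames.

Run:
```python
from h import *
A=np.load("avg.npz")
T=lambda u,o:(np.array(u)+.5)/4-.5+np.array(o)
for n,u in (("post top",(355,178)),("post bot",(343,300)),("mid",(349,240))): p=T(u,(210,130)); print("top",n,p,atz("top",p,150).round(1))
for n,u in (("L",(193,203)),("R",(324,226)),("mid",(258,215))): p=T(u,(250,150)); print("side",n,p,atz("side",p,148).round(1))
p=T((290,235),(210,130)); print("edge top",atz("top",p,118).round(1))
p=T((235,282),(250,150)); print("edge side",atz("side",p,118).round(1))
p=T((128,225),(210,130)); print("frame top",atz("top",p,124).round(1))
yaw=-.09
for s in (205,210,215,220): 
    P=[591-.09*s,232-.996*s,146]; print(s,P,proj("top",P),proj("side",P))
```

```text
top post top [298.375 174.125] [621.3  12.6 150. ]
top post bot [295.375 204.625] [519.9  21.6 150. ]
top mid [296.875 189.625] [569.6  17.1 150. ]
side L [297.875 200.375] [617.5  19.8 148. ]
side R [330.625 206.125] [519.6  23.1 148. ]
side mid [314.125 203.375] [568.2  22.2 148. ]
edge top [577.4  68.1 118. ]
edge side [573.4  63.9 118. ]
frame top [584.5 204.1 124. ]
205 [572.55, 27.819999999999993, 146] [[293.68353755 188.8626106 ]] [[312.11838677 204.83378427]]
210 [572.1, 22.840000000000003, 146] [[295.18736237 189.00549275]] [[312.7610564  203.87511018]]
215 [571.65, 17.860000000000014, 146] [[296.69126622 189.14838241]] [[313.39966593 202.92249257]]
220 [571.2, 12.879999999999995, 146] [[298.19524911 189.29127957]] [[314.03425371 201.97587423]]
```

{"op": "step_arm", "data": {
  "rows": [0.3, 0, 0, 0, 0, 0, -0.03, 0.3, 0, -0.02, 0, 0, 0, 0, 0.3, 0, -0.04, 0, 0, 0, 0, 0.3, 0, -0.04, 0, 0, 0, 0, 0.3, 0, -0.04, 0, 0, 0, 0, 0.3, 0, -0.04, 0.01, 0, 0, 0, 0.3, 0, -0.034, 0.02, 0, 0, 0, 0.3, 0, 0, 0.02, 0, 0, 0]
}}

```text
time_s: 18.4
ee_pos: [571.2, 13.9, 182.2]
ee_rot: [0.148, 3.137, -0.002]
wrist_force: [-0.2, 0.2, -0.9]
grip_width: 0.701
grasp_force: 0.0
```

Run:
```python
from h import *
s=arm.sense(); print(s["time_s"],s["grip_width"],s["ee_pos"],yawy(),delta((571.5,18.5,128),1.481))
```

```text
18.4 0.7011263058329865 [571.17951191  13.9302203  182.20243203] 1.4765512038296238 (array([ 0.1,  4.6, 54.2]), np.float64(-0.0044))
```

{"op": "step_arm", "data": {
  "rows": [0.3, 0, 0.0045, 0, 0, 0, -0.004, 0.3, 0, 0, 0.02, 0, 0, 0, 0.3, 0, 0, 0.012, 0, 0, 0, 0.3, 0, 0, 0.01, 0, 0, 0, 0.3, 0, 0, 0.008, 0, 0, 0, 0.3, 0, 0, 0, 0, 0, 0]
}}

```text
time_s: 19.0
ee_pos: [571.7, 23.1, 131.3]
ee_rot: [-0.134, -3.137, 0.0]
wrist_force: [0.0, 0.2, -0.5]
grip_width: 0.7
grasp_force: 0.0
```

Run:
```python
from h import *
s=arm.sense(); print(s["time_s"],s["grip_width"],s["ee_pos"],yawy(),s["wrist_force"])
b=optics.grab_frame("side")
cv2.imwrite("pics/p1.png",cv2.resize(b[160:280,240:380],(700,600),interpolation=cv2.INTER_CUBIC)[:,:,::-1])
```

```text
19.0 0.7004481151654225 [571.66264216  23.13170005 131.34384753] 1.485437286500236 [ 0.02341261  0.16743853 -0.52209289]
```

View pics/p1.png

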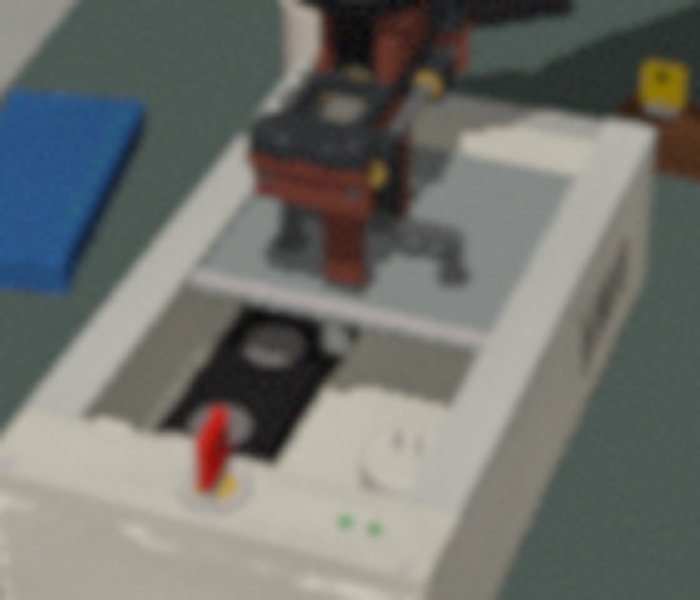

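The fingers straddle the bar. I'll recentre by 4 mm and pinch.

{"op": "step_arm", "data": {
  "rows": [0.8, 0, -0.0045, 0.003, 0, 0, 0, 0.8, 0, 0, 0, 0, 0, 0, 0.8, 0, 0, 0, 0, 0, 0, 0.8, 0, 0, 0, 0, 0, 0, 0.8, 0, 0, 0, 0, 0, 0, 0.8, 0, 0, 0, 0, 0, 0, 0.9, 0, 0, 0, 0, 0, 0, 0.9, 0, 0, 0, 0, 0, 0],
  "grip_force": 15
}}

```text
time_s: 19.85
ee_pos: [571.9, 18.4, 129.2]
ee_rot: [0.135, 3.139, -0.0]
wrist_force: [0.1, -0.7, -0.2]
grip_width: 0.132
grasp_force: 15.0
```

{"op": "step_arm", "data": {
  "rows": [0.9, 0, 0, 0, 0, 0, 0, 0.9, 0, 0, 0, 0, 0, 0],
  "grip_force": 25
}}

```text
time_s: 20.05
ee_pos: [571.8, 18.4, 129.2]
ee_rot: [0.135, 3.139, -0.0]
wrist_force: [-0.7, 0.3, 1.0]
grip_width: 0.124
grasp_force: 25.0
```

Run:
```python
from h import *
s=arm.sense(); print(s["time_s"],s["grip_width"],s["ee_pos"],yawy(),s["wrist_force"],s["ft_torque"])
```

```text
20.05 0.12368056532739193 [571.84277336  18.40327006 129.23382092] 1.4850164981461738 [-0.67832466  0.29706685  1.01616074] [-0.09116655  0.0212694  -0.01669166]
```

{"op": "step_arm", "data": {
  "rows": [0.9, 0, 0.004, 0, 0, 0, 0, 0.9, 0, 0.008, 0, 0, 0, 0, 0.9, 0, 0.008, 0, 0, 0, 0, 0.9, 0, 0.008, 0, 0, 0, 0, 0.9, 0, 0.008, 0, 0, 0, 0, 0.9, 0, 0.008, 0, 0, 0, 0, 0.9, 0, 0.008, 0, 0, 0, 0, 0.9, 0, 0.008, 0, 0, 0, 0]
}}

```text
time_s: 20.85
ee_pos: [577.2, 79.0, 129.2]
ee_rot: [0.134, 3.138, 0.0]
wrist_force: [1.4, -3.3, -0.3]
grip_width: 0.132
grasp_force: 25.0
```

{"op": "step_arm", "data": {
  "rows": [0.9, 0, 0.008, 0, 0, 0, 0, 0.9, 0, 0.008, 0, 0, 0, 0, 0.9, 0, 0.008, 0, 0, 0, 0, 0.9, 0, 0.008, 0, 0, 0, 0, 0.9, 0, 0.005, 0, 0, 0, 0, 0.9, 0, 0.004, 0, 0, 0, 0, 0.9, 0, 0, 0, 0, 0, 0]
}}

```text
time_s: 21.55
ee_pos: [580.9, 120.1, 129.3]
ee_rot: [0.135, 3.138, 0.002]
wrist_force: [3.0, 3.1, -2.3]
grip_width: 0.13
grasp_force: 25.0
```

Run:
```python
from h import *
s=arm.sense(); print(s["time_s"],s["grip_width"],s["ee_pos"],yawy(),s["wrist_force"],s["ft_torque"])
```

```text
21.55 0.13027312201854296 [580.88427374 120.08458049 129.27673418] 1.4850648897281014 [ 3.04545326  3.12024146 -2.28886811] [ 0.3496318  -0.63369366  0.04410944]
```

{"op": "step_arm", "data": {
  "rows": [0.9, -0.0003, 0.003, 0, 0, 0, 0, 0.9, 0, 0.003, 0, 0, 0, 0, 0.9, 0, 0.003, 0, 0, 0, 0, 0.9, 0, 0.003, 0, 0, 0, 0, 0.9, 0, 0.002, 0, 0, 0, 0, 0.9, 0, 0.002, 0, 0, 0, 0, 0.9, 0, 0.002, 0, 0, 0, 0, 0.9, 0, 0.001, 0, 0, 0, 0]
}}

```text
time_s: 22.35
ee_pos: [582.5, 138.2, 129.2]
ee_rot: [0.135, 3.139, 0.0]
wrist_force: [3.9, -3.1, 1.2]
grip_width: 0.129
grasp_force: 25.0
```

{"op": "step_arm", "data": {
  "rows": [0.9, 0, 0.0015, 0, 0, 0, 0, 0.9, 0, 0.0015, 0, 0, 0, 0, 0.9, 0, 0.001, 0, 0, 0, 0, 0.9, 0, 0.001, 0, 0, 0, 0]
}}

```text
time_s: 22.75
ee_pos: [582.9, 142.4, 129.2]
ee_rot: [-0.134, -3.139, 0.002]
wrist_force: [3.0, -9.1, 3.0]
grip_width: 0.129
grasp_force: 25.0
```

{"op": "step_arm", "data": {
  "rows": [0.9, 0, 0.001, 0, 0, 0, 0, 0.9, 0, 0.001, 0, 0, 0, 0, 0.9, 0, 0.001, 0, 0, 0, 0, 0.9, 0, 0.001, 0, 0, 0, 0]
}}

```text
time_s: 23.15
ee_pos: [583.2, 146.1, 129.2]
ee_rot: [-0.135, -3.139, 0.002]
wrist_force: [3.5, -5.4, 2.6]
grip_width: 0.125
grasp_force: 25.0
```

{"op": "step_arm", "data": {
  "rows": [0.9, 0, 0.001, 0, 0, 0, 0, 0.9, 0, 0.001, 0, 0, 0, 0, 0.9, 0, 0.001, 0, 0, 0, 0]
}}

```text
time_s: 23.45
ee_pos: [583.5, 149.8, 129.2]
ee_rot: [0.135, 3.139, -0.0]
wrist_force: [3.9, -2.6, 2.3]
grip_width: 0.125
grasp_force: 25.0
```

{"op": "step_arm", "data": {
  "rows": [0.9, 0, 0.0005, 0, 0, 0, 0, 0.9, 0, 0.0005, 0, 0, 0, 0, 0.9, 0, 0, 0, 0, 0, 0]
}}

```text
time_s: 23.75
ee_pos: [583.7, 151.3, 129.3]
ee_rot: [0.135, 3.138, 0.001]
wrist_force: [4.1, 0.6, 1.4]
grip_width: 0.13
grasp_force: 25.0
```

{"op": "step_arm", "data": {
  "rows": [0.9, 0, 0.0005, 0, 0, 0, 0, 0.9, 0, 0.0005, 0, 0, 0, 0, 0.9, 0, 0, 0, 0, 0, 0]
}}

```text
time_s: 24.05
ee_pos: [583.8, 152.0, 129.3]
ee_rot: [0.135, 3.138, 0.0]
wrist_force: [4.9, -1.0, 2.1]
grip_width: 0.128
grasp_force: 25.0
```

{"op": "step_arm", "data": {
  "rows": [0.9, 0, 0.0005, 0, 0, 0, 0, 0.9, 0, 0.0005, 0, 0, 0, 0, 0.9, 0, 0, 0, 0, 0, 0]
}}

```text
time_s: 24.35
ee_pos: [583.7, 152.0, 129.3]
ee_rot: [-0.134, -3.139, 0.002]
wrist_force: [4.6, -4.9, 2.2]
grip_width: 0.126
grasp_force: 25.0
```

{"op": "step_arm", "data": {
  "rows": [0.9, 0, 0.0005, 0, 0, 0, 0, 0.9, 0, 0.0005, 0, 0, 0, 0, 0.9, 0, 0, 0, 0, 0, 0]
}}

```text
time_s: 24.65
ee_pos: [583.7, 152.0, 129.2]
ee_rot: [-0.134, -3.138, 0.004]
wrist_force: [3.8, -9.5, 3.5]
grip_width: 0.128
grasp_force: 25.0
```

It stops solidly at y 152.0, so the hatch is shut. I'll unload the push, let go and lift away.

{"op": "step_arm", "data": {
  "rows": [0.9, 0, -0.0007, 0, 0, 0, 0, 0.5, 0, 0, 0, 0, 0, 0, 0.5, 0, 0, 0, 0, 0, 0, 0.5, 0, 0, 0, 0, 0, 0, 0.5, 0, 0, 0, 0, 0, 0, 0.5, 0, 0, 0, 0, 0, 0, 0.5, 0, 0, -0.01, 0, 0, 0, 0.5, 0, 0, -0.03, 0, 0, 0]
}}

```text
time_s: 25.45
ee_pos: [581.8, 152.8, 167.5]
ee_rot: [-0.134, -3.133, 0.002]
wrist_force: [0.7, -0.2, 0.4]
grip_width: 0.501
grasp_force: 0.0
```

{"op": "step_arm", "data": {
  "rows": [0.5, 0, 0, -0.03, 0, 0, 0, 0.5, 0, 0, -0.03, 0, 0, 0, 0.5, 0, -0.04, -0.01, 0, 0, 0, 0.5, 0, -0.04, 0, 0, 0, 0, 0.5, 0, -0.04, 0, 0, 0, 0, 0.5, 0, -0.04, 0, 0, 0, 0, 0.5, 0, -0.04, 0, 0, 0, 0, 0.5, 0, 0, 0, 0, 0, 0]
}}

```text
time_s: 26.25
ee_pos: [566.2, -49.8, 240.1]
ee_rot: [0.141, 3.138, -0.002]
wrist_force: [-0.3, 0.8, 0.7]
grip_width: 0.497
grasp_force: 0.0
```

Run:
```python
from h import *
s=arm.sense(); print(s["time_s"],s["ee_pos"],s["wrist_force"])
b=optics.grab_frame("side"); a=optics.grab_frame("top")
cv2.imwrite("pics/e1.png",np.hstack([cv2.resize(b[160:280,240:320],(400,600),interpolation=cv2.INTER_CUBIC),cv2.resize(a[150:225,215:265],(400,600),interpolation=cv2.INTER_CUBIC)])[:,:,::-1])
```

```text
26.25 [566.2015231  -49.8008444  240.05703085] [-0.27205951  0.75448745  0.72272558]
```

View pics/e1.png

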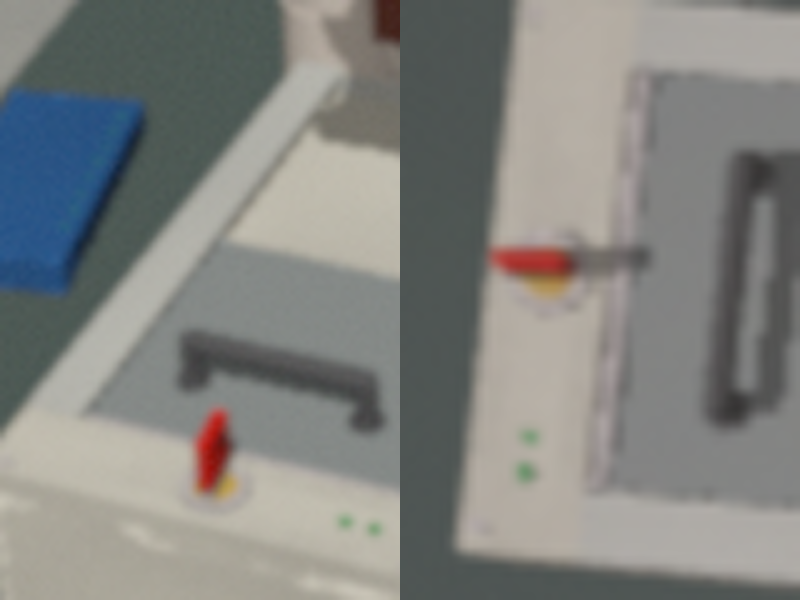

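The hatch is flush with the frame in both views, and the key stands in the lock at its stop.

```bash
python3 -c "
from station import workorder
print(workorder.job_done())"
```

```text
the job is handed in; nothing more can be done
None
```

The job is handed in at about 26 s: the red key is fully in and turned clockwise to its stop, the hatch is shut tight against the frame past its catch, and the arm is clear of everything.

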